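# Find the fullest tea caddy by its weight and hold it up

## Robot

A 6-joint arm with a two-finger parallel gripper is mounted at the origin on a cart in front of the work surface, level with it; the furniture and walls round the work are solid. World frame = base frame: x ahead of the robot, y to its left, z up, the work surface at z = 0. Lengths are in m, angles in degrees, forces in N, time in s.
With the tool pointing down it reaches from about 0.3 to 0.75 m from the base axis. Payload 8.5 kg.
Tool frame: the origin (TCP) lies between the finger pads; the fingertips stand env.finger_overhang ahead of it and the grasp point (between the pads) lies 2 mm behind it (env.finger_overhang is the distance from the TCP to the fingertips, in m); z points along the fingers, y is the line along which they close (so a half turn about z gives the same grasp; the last joint's range is limited). The gripper opens to 85 mm and grips with 20 to 120 N. Pads are 22 mm wide; open, the fingers measure 114 mm over their backs; the gripper's body (76 mm by 85 mm) begins 54 mm behind the grasp point. The pads swing forward as they close: fully open they stand 13 mm farther back than shut.
Start: joints at [-84.185, 21.807, 74.336, -0, 83.858, -12.336], TCP at [0.171, -0.523, 0.248] pointing down, gripper open.
Joint ranges: [-178.18, 178.18], [-50.72, 133.34], [12.68, 142.11], [-81.47, 261.47], [9.98, 163.14], [-165.26, 165.26]. Speed limits (degrees/s): [136.94, 136.94, 180, 180, 180, 180].

## Interface

Orientations are given as a 3x3 rotation matrix whose columns are the frame's x, y, z axes.
In Python, from rig import env gives the robot as it stands. The module is installed in compiled form; this text tells all that it offers.
- The arm moves only by the tool jog_arm, never from a script. Its arguments are lists of equal length, an entry for each row: "hand": the finger opening in m, from 0 to 0.0854; "travel": the shift along the world's x, y, z in m, a list of three; "yaw": the turn about the world's z in rad. A call has exactly 5 rows; each row shifts and turns the commanded pose from where the row before left it; what a row does not reach is not made up. A row lasts 1/8 s, in which the tool goes at most 62.5 mm and 10.7 degrees, less where a joint would pass 70% of its speed; a pose out of reach is approached as far as the arm can. A call is refused whole if a number of a shift passes 0.0625 or a number of a turn 0.188, either way. A call with a gripper value outside its range is refused whole. The fingers move at their own pace and stop on an object; "grip_force" is the grip in N (left out, the last holds). Time passes only in rows, so rows that do not move let the fingers close, or fill a call up. It gives the time, the measured TCP pose, the force, the opening and the grip force at its end, in the units of the state.
- env.observe(): the state, without advancing time (a new reading comes with each control period).
- env.get_image(name): name is "side" or "top" or "wrist"; returns the picture (400x640x3 uint8, red, green, blue); there is no depth.
- env.calibration(name): a dict with "fx", "fy", "cx", "cy" (pixels), "position" and "rotation" of the camera in the world; the wrist camera has in their place "hand_eye" (4x4, takes a point from camera to tool coordinates, whose origin is the TCP and whose axes are the flange's). Camera axes: x right, y down, z forward; pixel columns grow to the right and rows downward; lengths in m; the calibration is good to about 2 mm. A picture is of the moment at which its call begins: read the wrist's pose just before it. calibration takes no time and is no camera call.
- env.close_job(): hands the job in; it is judged then, once.
The state is a dict: "time_s": time; "q": joint angles; "qvel": joint speeds; "joint_efforts": joint torques, N m; "position": TCP position; "tool_rot": TCP orientation; "ft_force": force on the tool from outside, world axes, zero at the start; "wrist_torque": the same for the moment, N m; "grip_width": finger opening in m; "gripper_force": force on a finger pad.
Only numpy, scipy, OpenCV 4.12 (cv2) and the standard library are available. Lean on these libraries where they do the work, as an engineer would, in place of code of your own. Each camera call takes 0.05 s, during which the arm holds its last target. There are 200 camera calls.

## Task

Three identical closed navy tea caddies stand in a row on the worktop and one is much heavier than the other two: heft them one at a time from left to right, lifting each a few centimetres clear of the worktop and standing it upright again where it was before you take the next (the rightmost need not be set down if it is the heaviest). Then hold the heaviest one up, upright and still, about 20 cm above the open worktop where the caddies stood and clear of everything else, and finish while still holding it, so that I can take it from you; the other two end standing where they were. Do not tip the caddies over or disturb the mug, jar, food tin, lemon and spoon.

Things in the scene. Friction and masses are not known exactly. Their poses are not given: they have to be found in the camera images.
- tin_left: leftmost (robot's view, +y is left) of three identical closed caddies: round navy tin, thin brass beads, 56 mm diameter, 90 mm high, straight sides, fixed lid, loose on the worktop. Origin: centre of underside; z up. 0.15 to 0.8 kg in all, a block inside may shift 4 mm. Weights differ by over 0.08 kg, the heaviest by over 0.18 kg; which is heaviest changes and cannot be seen
- tin_middle: middle (robot's view, +y is left) of three identical closed caddies: round navy tin, thin brass beads, 56 mm diameter, 90 mm high, straight sides, fixed lid, loose on the worktop. Origin: centre of underside; z up. 0.15 to 0.8 kg in all, a block inside may shift 4 mm. Weights differ by over 0.08 kg, the heaviest by over 0.18 kg; which is heaviest changes and cannot be seen
- tin_right: rightmost (robot's view, +y is left) of three identical closed caddies: round navy tin, thin brass beads, 56 mm diameter, 90 mm high, straight sides, fixed lid, loose on the worktop. Origin: centre of underside; z up. 0.15 to 0.8 kg in all, a block inside may shift 4 mm. Weights differ by over 0.08 kg, the heaviest by over 0.18 kg; which is heaviest changes and cannot be seen
- mug_blue: bystander, loose: blue and white mug, 78 mm across (112 mm with handle), 92 mm high; origin under its centre
- jam_jar: bystander, loose: jam jar with pale lid, 68 mm across, 84 mm high; origin under its centre
- tin_tomatoes: bystander, loose: green food tin with gold lid, 75 mm across, 58 mm high; origin under its centre (not one of the three caddies)
- lemon: bystander, loose: yellow lemon, 71x53x51 mm; origin under its centre
- teaspoon: bystander, loose: steel teaspoon lying flat, 130x26x11 mm, long along its x; origin under its centre
- kettle: fixed equipment along the back: white kettle with black handle, 162x256x196 mm, origin at its underside
Mind the look-alikes: they are no part of the job. What is shaped like the tin_middle but purple is not meant. Leave any red look-alike of the tin_right alone.

How it is judged (in metres and radians):
On the way, in this order (a step that is already met when the one before it is completed fails the run):
1. the leftmost caddy is lifted clear in the gripper, the other two standing (height (world z) of tin_left above 0.015 m and contact force between tin_left and the fingers above 0.5 N and height (world z) of each of tin_middle, tin_right below 0.012 m and angle between each of tin_middle, tin_right's own z axis and vertical below 0.15 rad), for 0.2 s.
2. the leftmost stands again and the middle caddy is lifted clear in the gripper (height (world z) of each of tin_left, tin_right below 0.012 m and angle between each of tin_left, tin_right's own z axis and vertical below 0.15 rad and height (world z) of tin_middle above 0.015 m and contact force between tin_middle and the fingers above 0.5 N), for 0.2 s.
3. the first two stand again and the rightmost caddy is lifted clear in the gripper (height (world z) of each of tin_left, tin_middle below 0.012 m and angle between each of tin_left, tin_middle's own z axis and vertical below 0.15 rad and height (world z) of tin_right above 0.015 m and contact force between tin_right and the fingers above 0.5 N), for 0.2 s.
At the end, for the whole second after the job is handed in: the fingers hold the heaviest caddy (with hidden block load_a_g), underside over 12 cm above the worktop, tilt under 20 degrees, still, in front of the equipment at the back (x under 0.62), touching no listed thing; the other two stand upright, released, each within 7 cm of where it began (((distance between tin_left and load_a_g below 0.06 m and height (world z) of tin_left above 0.12 m and world x of tin_left below 0.62 m and contact force between tin_left and the fingers above 1 N and angle between tin_left's own z axis and vertical below 0.35 rad and linear speed of tin_left below 0.05 m/s and not (contact force between tin_left and kettle above 0.3 N or contact force between tin_left and mug_blue above 0.3 N or contact force between tin_left and jam_jar above 0.3 N or contact force between tin_left and tin_tomatoes above 0.3 N or contact force between tin_left and lemon above 0.3 N or contact force between tin_left and teaspoon above 0.3 N) and height (world z) of each of tin_middle, tin_right below 0.012 m and angle between each of tin_middle, tin_right's own z axis and vertical below 0.15 rad and distance of each of tin_middle, tin_right from where it was at the start of the episode below 0.07 m and contact force between each of tin_middle, tin_right and the fingers below 0.1 N and linear speed of each of tin_middle, tin_right below 0.03 m/s and contact force between tin_left and tin_middle below 0.3 N and contact force between tin_left and tin_right below 0.3 N) or (distance between tin_middle and load_a_g below 0.06 m and height (world z) of tin_middle above 0.12 m and world x of tin_middle below 0.62 m and contact force between tin_middle and the fingers above 1 N and angle between tin_middle's own z axis and vertical below 0.35 rad and linear speed of tin_middle below 0.05 m/s and not (contact force between tin_middle and kettle above 0.3 N or contact force between tin_middle and mug_blue above 0.3 N or contact force between tin_middle and jam_jar above 0.3 N or contact force between tin_middle and tin_tomatoes above 0.3 N or contact force between tin_middle and lemon above 0.3 N or contact force between tin_middle and teaspoon above 0.3 N) and height (world z) of each of tin_left, tin_right below 0.012 m and angle between each of tin_left, tin_right's own z axis and vertical below 0.15 rad and distance of each of tin_left, tin_right from where it was at the start of the episode below 0.07 m and contact force between each of tin_left, tin_right and the fingers below 0.1 N and linear speed of each of tin_left, tin_right below 0.03 m/s and contact force between tin_middle and tin_left below 0.3 N and contact force between tin_middle and tin_right below 0.3 N) or (distance between tin_right and load_a_g below 0.06 m and height (world z) of tin_right above 0.12 m and world x of tin_right below 0.62 m and contact force between tin_right and the fingers above 1 N and angle between tin_right's own z axis and vertical below 0.35 rad and linear speed of tin_right below 0.05 m/s and not (contact force between tin_right and kettle above 0.3 N or contact force between tin_right and mug_blue above 0.3 N or contact force between tin_right and jam_jar above 0.3 N or contact force between tin_right and tin_tomatoes above 0.3 N or contact force between tin_right and lemon above 0.3 N or contact force between tin_right and teaspoon above 0.3 N) and height (world z) of each of tin_left, tin_middle below 0.012 m and angle between each of tin_left, tin_middle's own z axis and vertical below 0.15 rad and distance of each of tin_left, tin_middle from where it was at the start of the episode below 0.07 m and contact force between each of tin_left, tin_middle and the fingers below 0.1 N and linear speed of each of tin_left, tin_middle below 0.03 m/s and contact force between tin_right and tin_left below 0.3 N and contact force between tin_right and tin_middle below 0.3 N))); the arm keeps its last pose, push and grip.
It fails at once if a caddy is tipped over (more than 40 degrees) (angle between any of tin_left, tin_middle, tin_right's own z axis and vertical above 0.7 rad).
It fails at once if a bystander is pushed more than 4 cm (distance of any of mug_blue, jam_jar, tin_tomatoes, lemon, teaspoon from where it was at the start of the episode above 0.04 m).
It also fails if it takes over 70 s, if anything falls off the work surface, if the arm or the gripper's body presses on something with over 40 N, if the wrist force passes 120 N, or if a joint passes its speed limit or range.

## Working session

There is one attempt and no reset: what is moved stays moved. The work goes in short steps, Python scripts to look and compute and a tool call to move; the robot and the scene stay as the last step left them, time stands still between calls to the robot, and variables do not carry over. Pictures are saved under pics/ and viewed, at most 10 in all, crops included, and the job is handed in when it is done.

Besides the shell and the picture viewer there is one more tool, called after "Call:" as a command line: name --pt "numbers of a row" for each row, then --argument value for the rest. jog_arm: Moves the arm, as the interface text tells. Its arguments: {"type":"object","properties":{"hand":{"type":"array"},"travel":{"type":"array"},"yaw":{"type":"array"},"grip_force":{"type":"number"}},"required":["hand","travel","yaw"]}

```bash
mkdir -p pics; python3 - <<'E'
from rig import env
import cv2
s=env.observe()
for k in("time_s","position","tool_rot","ft_force","grip_width"):print(k,s[k])
print(env.finger_overhang)
for n in("top","side"):
    cv2.imwrite(f"pics/{n}0.png",env.get_image(n)[:,:,::-1]);print(env.calibration(n))
E
```

```text
time_s 0.0
position [ 0.17130459 -0.52236087  0.24771429]
tool_rot [[ 9.50237038e-01  3.11527762e-01 -1.58621266e-04]
 [ 3.11527659e-01 -9.50235988e-01  1.44416894e-03]
 [ 2.99171083e-04 -1.42171773e-03 -9.99998945e-01]]
ft_force [0.98745838 0.02031809 0.01704838]
grip_width 0.08565227157755025
0.017
{'fx': 389.43659961846964, 'fy': 389.43659961846964, 'cx': 315.50230007797893, 'cy': 203.1870000476459, 'position': array([0.39182475, 0.06207523, 1.24020176]), 'rotation': array([[ 0.00980188, -0.98983789,  0.14186215],
       [-0.99993894, -0.01042646, -0.00366004],
       [ 0.00510197, -0.14181762, -0.98987966]])}
{'fx': 369.8535727281841, 'fy': 369.8535727281841, 'cx': 316.5255773555387, 'cy': 198.49827221719548, 'position': array([0.53859549, 1.01267625, 0.50410216]), 'rotation': array([[-0.99980991,  0.01258125,  0.01489495],
       [-0.00837686,  0.41265845, -0.91084731],
       [-0.01760612, -0.91079894, -0.41247462]])}
```

View pics/top0.png

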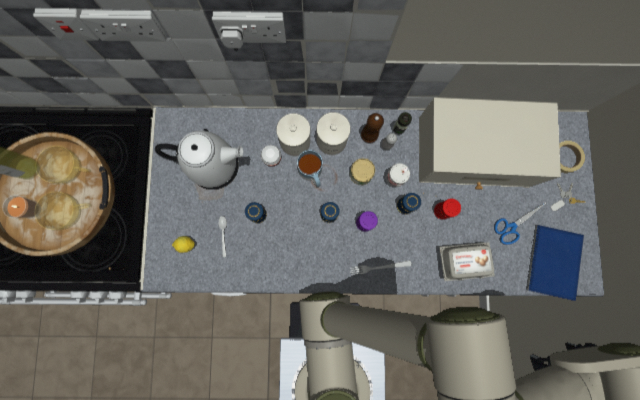

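View pics/side0.png

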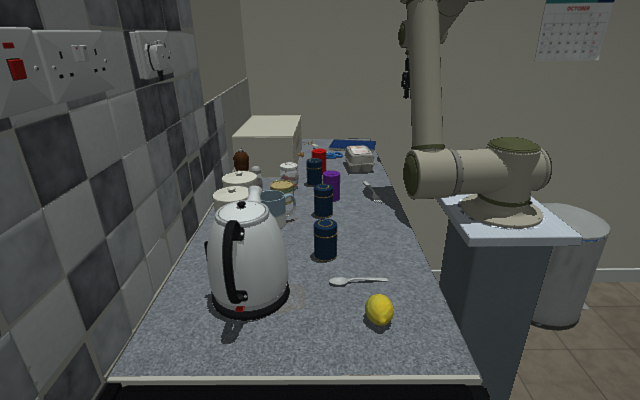

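Top view: caddies at about (256,212), (330,211) and (409,203). The purple look-alike is at (367,220) and the red one at (448,208). In the side view the caddies are at about (325,240), (323,200) and (314,172).

```bash
cat > h.py <<'E'
import numpy as np,cv2
from rig import env
def ray(c,u,v,z):
    d=np.array(c["rotation"])@[(u-c["cx"])/c["fx"],(v-c["cy"])/c["fy"],1]
    p=np.array(c["position"]);return p+d*(z-p[2])/d[2]
E
python3 - <<'E'
from h import *
T=cv2.imread("pics/top0.png");S=cv2.imread("pics/side0.png")
ct,cs=env.calibration("top"),env.calibration("side")
def blobs(I,lo,hi,roi):
    m=cv2.inRange(cv2.cvtColor(I,cv2.COLOR_BGR2HSV),lo,hi);x0,y0,x1,y1=roi
    k=np.zeros_like(m);k[y0:y1,x0:x1]=m[y0:y1,x0:x1]
    k=cv2.morphologyEx(k,cv2.MORPH_CLOSE,np.ones((5,5)))
    n,l,st,ce=cv2.connectedComponentsWithStats(k)
    return [(st[i],ce[i]) for i in range(1,n) if st[i][4]>60]
for n,I,c,roi in(("top",T,ct,(230,185,480,235)),("side",S,cs,(295,140,350,270))):
    for st,ce in blobs(I,(95,70,10),(125,255,110),roi):
        u=st[0]+st[2]/2
        print(n,st,ce.round(1), "lidctr/mid",ray(c,*ce,0.06).round(3),"front-bottom",ray(c,u,st[1]+st[3],0).round(3))
for name,(u,v),z in(("purple",(367,219),.08),("red",(449,207),.08),("mug",(310,163),.09),("mughandle",(319,184),.05),("spoontop",(222,220),0),("tomato",(362,171),.058),("jar",(399,174),.084),("kettlespout",(242,153),.12),("oven",(425,183),.1),("tub",(468,262),.05)):
    print(name,ray(ct,u,v,z).round(3))
A=cv2.resize(T[150:250,230:480],None,fx=3.2,fy=3.2,interpolation=cv2.INTER_CUBIC);cv2.imwrite("pics/crop.png",A)
E
```

```text
top [398 193  23  20 340] [409.2 202.6] lidctr/mid [ 0.566 -0.23   0.06 ] front-bottom [ 0.541 -0.245  0.   ]
top [245 202  21  20 303] [254.6 211.7] lidctr/mid [0.533 0.243 0.06 ] front-bottom [0.507 0.248 0.   ]
top [321 202  18  19 275] [329.4 210.9] lidctr/mid [0.538 0.015 0.06 ] front-bottom [0.513 0.011 0.   ]
side [329 140  21   9 147] [339.6 143.6] lidctr/mid [ 0.46  -0.539  0.06 ] front-bottom [ 0.454 -0.658  0.   ]
side [326 153  17   6  71] [333.6 155.7] lidctr/mid [ 0.491 -0.371  0.06 ] front-bottom [ 0.483 -0.511  0.   ]
side [ 307  158   30  102 1864] [322.3 212.4] lidctr/mid [0.538 0.123 0.06 ] front-bottom [0.541 0.26  0.   ]
purple [ 0.512 -0.097  0.08 ]
red [ 0.551 -0.344  0.08 ]
mug [0.679 0.076 0.09 ]
mughandle [0.623 0.047 0.05 ]
spoontop [0.512 0.356 0.   ]
tomato [ 0.664 -0.086  0.058]
jar [ 0.65  -0.195  0.084]
kettlespout [0.7   0.277 0.12 ]
oven [ 0.62  -0.268  0.1  ]
tub [ 0.387 -0.406  0.05 ]
```

View pics/crop.png

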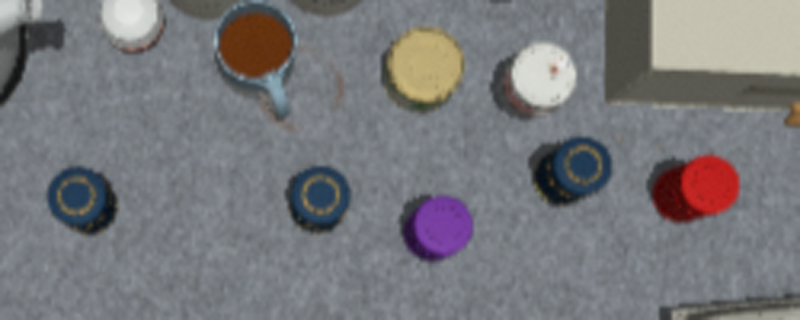

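```bash
python3 - <<'E'
from h import *
c=env.calibration("top")
for u,v in((253.7,211.2),(330,210.6),(412.5,201.5)):print(ray(c,u,v,.09).round(4))
E
```

```text
[0.5307 0.2413 0.09  ]
[0.5348 0.0145 0.09  ]
[ 0.5648 -0.2321  0.09  ]
```

Call:
jog_arm --hand '[0.085, 0.085, 0.085, 0.085, 0.085]' --pt "0.04 0.03 0" --pt "0.04 0.04 0" --pt "0.04 0.04 0" --pt "0.04 0.04 0" --pt "0.04 0.04 0" --yaw '[-0.06, -0.06, -0.06, -0.07, -0.067]'

```text
time_s: 0.72
position: [0.3723, -0.3311, 0.2481]
tool_rot: [[1.0, -0.003, -0.0], [-0.003, -1.0, 0.0], [-0.0, -0.0, -1.0]]
ft_force: [0.9, -1.2, 0.7]
grip_width: 0.0847
gripper_force: 0.0
```

Call:
jog_arm --hand '[0.085, 0.085, 0.085, 0.085, 0.085]' --pt "0.01 0.04 0" --pt "0.01 0.04 0" --pt "0.01 0.04 0" --pt "0.01 0.04 0" --pt "0.01 0.04 0" --yaw '[0, 0, 0, 0, 0]'

```text
time_s: 1.35
position: [0.4214, -0.1312, 0.2482]
tool_rot: [[1.0, -0.0, -0.0], [-0.0, -1.0, 0.0], [-0.0, -0.0, -1.0]]
ft_force: [-0.2, 0.5, 0.1]
grip_width: 0.085
gripper_force: 0.0
```

Call:
jog_arm --hand '[0.085, 0.085, 0.085, 0.085, 0.085]' --pt "0.01 0.04 0" --pt "0.01 0.04 0" --pt "0.01 0.04 0" --pt "0.01 0.04 0" --pt "0.01 0.04 0" --yaw '[0, 0, 0, 0, 0]'

```text
time_s: 1.98
position: [0.4714, 0.0688, 0.2481]
tool_rot: [[1.0, -0.0, -0.0], [-0.0, -1.0, 0.0], [-0.0, -0.0, -1.0]]
ft_force: [0.4, -0.1, -0.2]
grip_width: 0.085
gripper_force: 0.0
```

Call:
jog_arm --hand '[0.085, 0.085, 0.085, 0.085, 0.085]' --pt "0.015 0.045 0" --pt "0.015 0.045 0" --pt "0.015 0.045 0" --pt "0.013 0.037 0" --pt "0 0 0" --yaw '[0, 0, 0, 0, 0]'

```text
time_s: 2.6
position: [0.5293, 0.2413, 0.2473]
tool_rot: [[1.0, 0.003, -0.001], [0.003, -1.0, -0.0], [-0.001, 0.0, -1.0]]
ft_force: [-0.0, -0.2, 0.5]
grip_width: 0.0846
gripper_force: 0.0
```

```bash
python3 - <<'E'
from h import *
print(env.observe()["position"],env.observe()["ft_force"],env.calibration("wrist"))
cv2.imwrite("pics/w1.png",env.get_image("wrist")[:,:,::-1])
E
```

```text
[0.52934746 0.24134321 0.2473152 ] [-0.03545113 -0.1702408   0.51268628] {'fx': 316.9297338961177, 'fy': 316.9297338961177, 'cx': 322.4351798877275, 'cy': 200.26086250870412, 'hand_eye': array([[ 6.74881090e-05, -9.46581241e-01, -3.22465424e-01,
         8.30548263e-02],
       [ 9.99999537e-01,  3.73568013e-04, -8.87302559e-04,
         1.34315263e-03],
       [ 9.60366725e-04, -3.22465215e-01,  9.46580827e-01,
        -1.26808543e-01],
       [ 0.00000000e+00,  0.00000000e+00,  0.00000000e+00,
         1.00000000e+00]])}
```

View pics/w1.png

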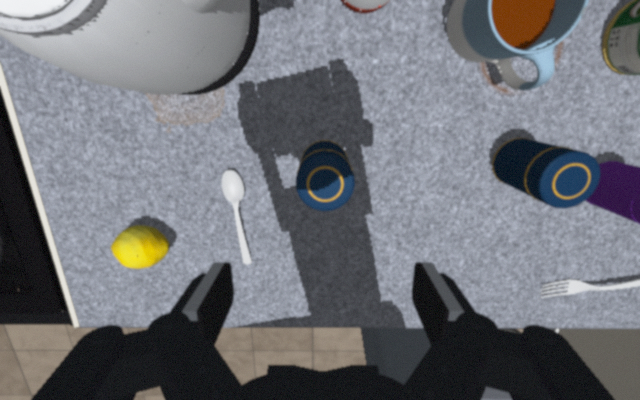

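The wrist view shows the left caddy's lid ring centred at about (325,184). The spoon and lemon are well to its left.

```bash
cat >> h.py <<'E'
def wray(pos,rot,u,v,z):
    c=env.calibration("wrist");H=c["hand_eye"]
    return ray(dict(c,rotation=np.array(rot)@H[:3,:3],position=np.array(pos)+np.array(rot)@H[:3,3]),u,v,z)
E
python3 - <<'E'
from h import *
s=env.observe()
print(s["position"])
for n,u,v,z in(("left",325,184,.09),("mid",572,182,.09),("kettle",215,95,.02),("kettle r",258,15,.05)):print(n,wray(s["position"],s["tool_rot"],u,v,z).round(4))
E
```

```text
[0.52914736 0.24002934 0.24755596]
left [0.5311 0.2365 0.09  ]
mid [0.5335 0.007  0.09  ]
kettle [0.609 0.353 0.02 ]
kettle r [0.6778 0.2972 0.05  ]
```

Call:
jog_arm --hand '[0.085, 0.085, 0.085, 0.085, 0.085]' --pt "0.002 -0.002 -0.03" --pt "0 0 -0.03" --pt "0 0 -0.03" --pt "0 0 -0.03" --pt "0 0 -0.03" --yaw '[0, 0, 0, 0, 0]'

```text
time_s: 3.28
position: [0.5311, 0.2361, 0.0976]
tool_rot: [[1.0, -0.001, -0.0], [-0.001, -1.0, -0.0], [-0.0, 0.0, -1.0]]
ft_force: [-0.1, -0.4, -0.3]
grip_width: 0.0851
gripper_force: 0.0
```

Call:
jog_arm --hand '[0.085, 0.085, 0.085, 0.085, 0.085]' --pt "0 0 -0.015" --pt "0 0 -0.015" --pt "0 0 -0.012" --pt "0 0 0" --pt "0 0 0" --yaw '[0, 0, 0, 0, 0]'

```text
time_s: 3.9
position: [0.5316, 0.2375, 0.0569]
tool_rot: [[1.0, -0.0, 0.001], [-0.0, -1.0, 0.0], [0.001, -0.0, -1.0]]
ft_force: [0.5, 0.1, 0.2]
grip_width: 0.0849
gripper_force: 0.0
```

Call:
jog_arm --hand '[0.07, 0.06, 0.04, 0.03, 0.03]' --pt "0 0 0" --pt "0 0 0" --pt "0 0 0" --pt "0 0 0" --pt "0 0 0" --yaw '[0, 0, 0, 0, 0]' --grip_force 40

```text
time_s: 4.53
position: [0.5316, 0.2376, 0.0569]
tool_rot: [[1.0, -0.0, 0.001], [-0.0, -1.0, 0.0], [0.001, -0.0, -1.0]]
ft_force: [-1.0, -0.1, 5.2]
grip_width: 0.0546
gripper_force: 42.8
```

Call:
jog_arm --hand '[0.03, 0.03, 0.03, 0.03, 0.03]' --pt "0 0 0" --pt "0 0 0.01" --pt "0 0 0.01" --pt "0 0 0.01" --pt "0 0 0.01" --yaw '[0, 0, 0, 0, 0]'

```text
time_s: 5.15
position: [0.5313, 0.2374, 0.0971]
tool_rot: [[1.0, -0.0, 0.0], [-0.0, -1.0, 0.0], [0.0, -0.0, -1.0]]
ft_force: [0.4, -0.2, -2.8]
grip_width: 0.0545
gripper_force: 42.6
```

Call:
jog_arm --hand '[0.03, 0.03, 0.03, 0.03, 0.03]' --pt "0 0 0" --pt "0 0 0" --pt "0 0 0" --pt "0 0 0" --pt "0 0 0" --yaw '[0, 0, 0, 0, 0]'

```text
time_s: 5.78
position: [0.5313, 0.2374, 0.0962]
tool_rot: [[1.0, -0.0, -0.0], [-0.0, -1.0, -0.0], [-0.0, 0.0, -1.0]]
ft_force: [0.1, -0.5, -1.6]
grip_width: 0.0544
gripper_force: 42.6
```

```bash
python3 - <<'E'
from h import *
for i in range(3):
    s=env.observe();print(s["ft_force"],s["wrist_torque"],s["joint_efforts"][1:3],s["grip_width"])
    I=env.get_image("side")
cv2.imwrite("pics/s1.png",cv2.resize(I[100:300,240:440,::-1],None,fx=3,fy=3))
E
```

```text
[ 0.11832004 -0.54115037 -1.5643623 ] [ 0.02809394 -0.02208481 -0.01916392] [-51.86156273 -19.2396605 ] 0.05435065998919033
[-0.12169648  0.04011639 -1.60174435] [-0.00071898 -0.0325975   0.04980883] [-51.85809731 -19.24342632] 0.05424050451695089
[ 0.08982375  0.13261186 -1.30933134] [-0.00589427 -0.00374018 -0.05653944] [-51.85772896 -19.2479521 ] 0.054724960644857296
```

View pics/s1.png

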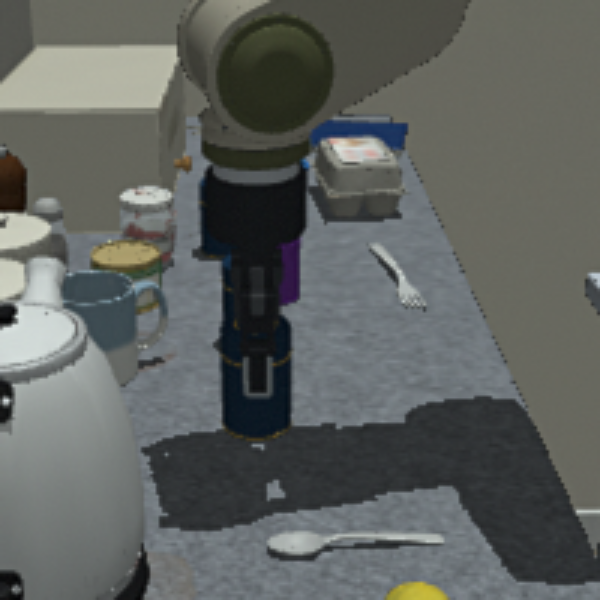

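The side crop shows the left caddy upright in the fingers, with its underside clear of the worktop. It weighs about 1.5 N, so it is light. Now I'll set it down.

Call:
jog_arm --hand '[0.03, 0.03, 0.03, 0.03, 0.03]' --pt "0 0 -0.015" --pt "0 0 -0.015" --pt "0 0 -0.006" --pt "0 0 -0.003" --pt "0 0 0" --yaw '[0, 0, 0, 0, 0]'

```text
time_s: 6.55
position: [0.5315, 0.2374, 0.0574]
tool_rot: [[1.0, -0.0, 0.0], [-0.0, -1.0, 0.0], [0.0, -0.0, -1.0]]
ft_force: [0.1, -0.2, -0.7]
grip_width: 0.0546
gripper_force: 42.7
```

Call:
jog_arm --hand '[0.06, 0.075, 0.085, 0.085, 0.085]' --pt "0 0 0" --pt "0 0 0" --pt "0 0 0" --pt "0 0 0" --pt "0 0 0" --yaw '[0, 0, 0, 0, 0]'

```text
time_s: 7.18
position: [0.5314, 0.2374, 0.0574]
tool_rot: [[1.0, -0.0, 0.0], [-0.0, -1.0, 0.0], [0.0, -0.0, -1.0]]
ft_force: [0.7, 0.0, 0.0]
grip_width: 0.0847
gripper_force: 0.0
```

Call:
jog_arm --hand '[0.085, 0.085, 0.085, 0.085, 0.085]' --pt "0 0 0.02" --pt "0 0 0.035" --pt "0 0 0.035" --pt "0 0 0.035" --pt "0 0 0.035" --yaw '[0, 0, 0, 0, 0]'

```text
time_s: 7.8
position: [0.5312, 0.2374, 0.2185]
tool_rot: [[1.0, -0.0, -0.0], [-0.0, -1.0, -0.0], [-0.0, 0.0, -1.0]]
ft_force: [-0.1, 0.0, 0.3]
grip_width: 0.0852
gripper_force: 0.0
```

Call:
jog_arm --hand '[0.085, 0.085, 0.085, 0.085, 0.085]' --pt "0.001 -0.055 0.01" --pt "0.001 -0.055 0.01" --pt "0.001 -0.055 0" --pt "0 -0.06 0" --pt "0 0 0" --yaw '[0, 0, 0, 0, 0]'

```text
time_s: 8.43
position: [0.5344, 0.009, 0.2373]
tool_rot: [[1.0, -0.005, -0.0], [-0.005, -1.0, -0.0], [-0.0, 0.0, -1.0]]
ft_force: [-0.1, 0.8, 0.3]
grip_width: 0.0853
gripper_force: 0.0
```

```bash
python3 - <<'E'
from h import *
s=env.observe();I=env.get_image("wrist")[:,:,::-1]
np.savez("w2",p=s["position"],r=s["tool_rot"]);print(s["position"],s["ft_force"])
cv2.imwrite("pics/w2.png",I)
E
```

```text
[0.53435217 0.00895094 0.23727594] [-0.061604    0.77362185  0.29101168]
```

View pics/w2.png

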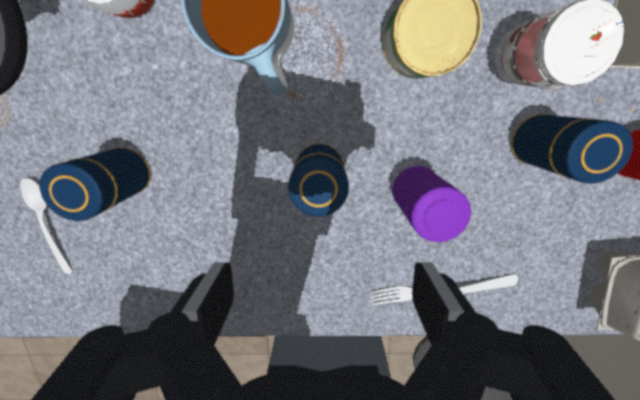

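The left caddy stands upright again (lid ring at (68,194)). The middle caddy's lid ring is at (319,188), with purple to its right at (440,216). The right caddy's ring is at (602,153).

```bash
python3 - <<'E'
from h import *
d=np.load("w2.npz");s=env.observe();print(s["position"])
for n,u,v,z in(("left",68,194,.09),("mid",319,188,.09),("right",602,153,.09),("purple",440,216,.09),("handle",285,90,.05)):print(n,wray(d["p"],d["r"],u,v,z).round(4))
E
```

```text
[0.53428272 0.01093492 0.23730297]
left [0.5312 0.2388 0.09  ]
mid [0.5357 0.0109 0.09  ]
right [ 0.5662 -0.2353  0.09  ]
purple [ 0.508  -0.1013  0.09  ]
handle [0.6196 0.0424 0.05  ]
```

Call:
jog_arm --hand '[0.085, 0.085, 0.085, 0.085, 0.085]' --pt "0.001 0.001 -0.03" --pt "0 0 -0.03" --pt "0 0 -0.03" --pt "0 0 -0.03" --pt "0 0 -0.02" --yaw '[0, 0, 0, 0, 0]'

```text
time_s: 9.1
position: [0.5349, 0.015, 0.096]
tool_rot: [[1.0, 0.002, -0.001], [0.002, -1.0, 0.001], [-0.001, -0.001, -1.0]]
ft_force: [0.0, 0.5, 0.3]
grip_width: 0.085
gripper_force: 0.0
```

Call:
jog_arm --hand '[0.085, 0.085, 0.085, 0.085, 0.085]' --pt "0 0 -0.015" --pt "0 0 -0.015" --pt "0 0 -0.01" --pt "0 0 0" --pt "0 0 0" --yaw '[0, 0, 0, 0, 0]'

```text
time_s: 9.72
position: [0.5357, 0.0133, 0.0578]
tool_rot: [[1.0, -0.0, 0.001], [-0.0, -1.0, -0.0], [0.001, 0.0, -1.0]]
ft_force: [0.3, 0.1, -1.2]
grip_width: 0.085
gripper_force: 0.0
```

Call:
jog_arm --hand '[0.07, 0.06, 0.04, 0.03, 0.03]' --pt "0 0 0" --pt "0 0 0" --pt "0 0 0" --pt "0 0 0" --pt "0 0 0" --yaw '[0, 0, 0, 0, 0]' --grip_force 40

```text
time_s: 10.35
position: [0.5355, 0.0132, 0.0578]
tool_rot: [[1.0, -0.0, 0.001], [-0.0, -1.0, -0.0], [0.001, 0.0, -1.0]]
ft_force: [-1.4, -1.8, 5.4]
grip_width: 0.0548
gripper_force: 42.1
```

Call:
jog_arm --hand '[0.03, 0.03, 0.03, 0.03, 0.03]' --pt "0 0 0" --pt "0 0 0.01" --pt "0 0 0.01" --pt "0 0 0.01" --pt "0 0 0.01" --yaw '[0, 0, 0, 0, 0]'

```text
time_s: 10.98
position: [0.5352, 0.0134, 0.098]
tool_rot: [[1.0, -0.0, -0.0], [-0.0, -1.0, 0.0], [-0.0, -0.0, -1.0]]
ft_force: [0.1, 0.5, -6.5]
grip_width: 0.0548
gripper_force: 44.4
```

Call:
jog_arm --hand '[0.03, 0.03, 0.03, 0.03, 0.03]' --pt "0 0 0" --pt "0 0 0" --pt "0 0 0" --pt "0 0 0" --pt "0 0 0" --yaw '[0, 0, 0, 0, 0]'

```text
time_s: 11.6
position: [0.5353, 0.0134, 0.0972]
tool_rot: [[1.0, -0.0, -0.0], [-0.0, -1.0, 0.0], [-0.0, -0.0, -1.0]]
ft_force: [-0.0, 0.1, -6.9]
grip_width: 0.0547
gripper_force: 44.5
```

The middle caddy weighs 6.9 N, about 0.70 kg. I'll set it down and go on to the right one.

Call:
jog_arm --hand '[0.03, 0.03, 0.03, 0.03, 0.03]' --pt "0 0 -0.015" --pt "0 0 -0.015" --pt "0 0 -0.006" --pt "0 0 -0.003" --pt "0 0 0" --yaw '[0, 0, 0, 0, 0]'

```text
time_s: 12.22
position: [0.5355, 0.0134, 0.0585]
tool_rot: [[1.0, -0.0, 0.0], [-0.0, -1.0, -0.0], [0.0, 0.0, -1.0]]
ft_force: [-0.1, -0.2, -6.6]
grip_width: 0.0545
gripper_force: 44.5
```

Call:
jog_arm --hand '[0.06, 0.075, 0.085, 0.085, 0.085]' --pt "0 0 0" --pt "0 0 0" --pt "0 0 0" --pt "0 0 0" --pt "0 0 0" --yaw '[0, 0, 0, 0, 0]'

```text
time_s: 12.85
position: [0.5353, 0.0134, 0.0584]
tool_rot: [[1.0, -0.0, 0.0], [-0.0, -1.0, -0.0], [0.0, 0.0, -1.0]]
ft_force: [-0.7, -0.5, -0.3]
grip_width: 0.0849
gripper_force: 0.0
```

Call:
jog_arm --hand '[0.085, 0.085, 0.085, 0.085, 0.085]' --pt "0 0 0.02" --pt "0 0 0.035" --pt "0 0 0.035" --pt "0 0 0.035" --pt "0 0 0.035" --yaw '[0, 0, 0, 0, 0]'

```text
time_s: 13.48
position: [0.5352, 0.0134, 0.2195]
tool_rot: [[1.0, -0.0, -0.0], [-0.0, -1.0, 0.0], [-0.0, -0.0, -1.0]]
ft_force: [0.7, -0.2, -0.0]
grip_width: 0.0851
gripper_force: 0.0
```

Call:
jog_arm --hand '[0.085, 0.085, 0.085, 0.085, 0.085]' --pt "0.007 -0.06 0.01" --pt "0.008 -0.06 0.01" --pt "0.008 -0.06 0" --pt "0.007 -0.06 0" --pt "0 -0.008 0" --yaw '[0, 0, 0, 0, 0]'

```text
time_s: 14.1
position: [0.565, -0.2382, 0.2374]
tool_rot: [[1.0, -0.004, -0.001], [-0.004, -1.0, 0.0], [-0.001, -0.0, -1.0]]
ft_force: [-1.2, 0.0, 0.3]
grip_width: 0.0847
gripper_force: 0.0
```

```bash
python3 - <<'E'
from h import *
s=env.observe();I=env.get_image("wrist")[:,:,::-1]
np.savez("w3",p=s["position"],r=s["tool_rot"]);print(s["position"],s["ft_force"])
cv2.imwrite("pics/w3.png",I)
E
```

```text
[ 0.5650415  -0.23820771  0.23739681] [-1.24102214  0.04890868  0.32426483]
```

View pics/w3.png

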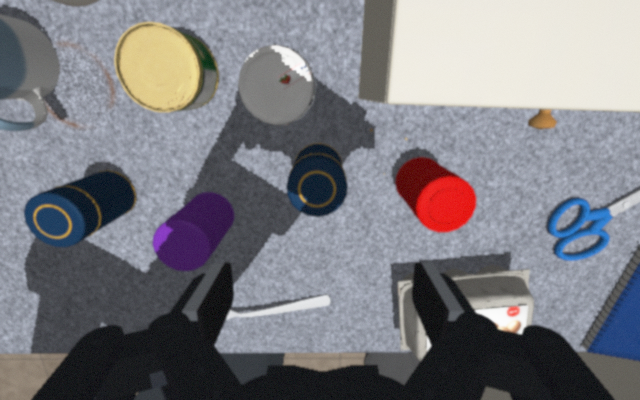

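The middle caddy stands again (ring at (52,221)) and the right caddy's ring is at (318,188). The box at the back has its near corner at (388,102), so I'll check the clearance there.

```bash
python3 - <<'E'
from h import *
d=np.load("w3.npz");c=env.calibration("top")
for n,u,v,z in(("mid",52,221,.09),("right",318,188,.09),("red",443,203,.09),("jar",280,85,.084)):print(n,wray(d["p"],d["r"],u,v,z).round(4))
for z in(.05,.1,.15,.2,.25):print(z,"wrist",wray(d["p"],d["r"],388,102,z).round(3),"top",ray(c,419,181,z).round(3), ray(c,433,100,z).round(3))
print("basecorner",wray(d["p"],d["r"],361,99,0).round(3))
print(env.observe()["q"])
E
```

```text
mid [0.5351 0.0139 0.09  ]
right [ 0.5663 -0.2353  0.09  ]
red [ 0.5515 -0.3497  0.09  ]
jar [ 0.6539 -0.2044  0.084 ]
0.05 wrist [ 0.639 -0.302  0.05 ] top [ 0.636 -0.264  0.05 ] [ 0.901 -0.317  0.05 ]
0.1 wrist [ 0.64  -0.292  0.1  ] top [ 0.625 -0.251  0.1  ] [ 0.88  -0.301  0.1  ]
0.15 wrist [ 0.642 -0.282  0.15 ] top [ 0.615 -0.237  0.15 ] [ 0.859 -0.285  0.15 ]
0.2 wrist [ 0.643 -0.272  0.2  ] top [ 0.605 -0.223  0.2  ] [ 0.837 -0.269  0.2  ]
0.25 wrist [ 0.645 -0.262  0.25 ] top [ 0.595 -0.209  0.25 ] [ 0.816 -0.253  0.25 ]
basecorner [ 0.641 -0.282  0.   ]
[-3.38150837e+01  2.86379954e+01  6.47299133e+01 -1.16549346e-02
  8.66807205e+01  5.63687666e+01]
```

I'll turn the yaw by +0.42 so the camera housing stays away from the box corner, then descend.

Call:
jog_arm --hand '[0.085, 0.085, 0.085, 0.085, 0.085]' --pt "0.001 0.001 0" --pt "0 0 0" --pt "0 0 0" --pt "0 0 0" --pt "0 0 -0.03" --yaw '[0.14, 0.14, 0.14, 0, 0]'

```text
time_s: 14.78
position: [0.5672, -0.2331, 0.2101]
tool_rot: [[0.914, 0.405, 0.004], [0.406, -0.914, -0.003], [0.003, 0.004, -1.0]]
ft_force: [-0.3, -0.9, -0.2]
grip_width: 0.085
gripper_force: 0.0
```

Call:
jog_arm --hand '[0.085, 0.085, 0.085, 0.085, 0.085]' --pt "0 0 -0.03" --pt "0 0 -0.03" --pt "0 0 -0.03" --pt "0 0 -0.02" --pt "0 0 0" --yaw '[0, 0, 0, 0, 0]'

```text
time_s: 15.4
position: [0.5659, -0.2326, 0.0972]
tool_rot: [[0.914, 0.406, -0.002], [0.406, -0.914, 0.002], [-0.002, -0.003, -1.0]]
ft_force: [0.1, -0.2, -0.2]
grip_width: 0.0849
gripper_force: 0.0
```

Call:
jog_arm --hand '[0.085, 0.085, 0.085, 0.085, 0.085]' --pt "0 -0.002 -0.015" --pt "0 0 -0.015" --pt "0 0 -0.01" --pt "0 0 0" --pt "0 0 0" --yaw '[0, 0, 0, 0, 0]'

```text
time_s: 16.02
position: [0.5666, -0.2357, 0.0587]
tool_rot: [[0.913, 0.408, 0.001], [0.408, -0.913, -0.0], [0.0, 0.001, -1.0]]
ft_force: [0.7, -1.2, -1.0]
grip_width: 0.0853
gripper_force: 0.0
```

Call:
jog_arm --hand '[0.07, 0.06, 0.04, 0.03, 0.03]' --pt "0 0 0" --pt "0 0 0" --pt "0 0 0" --pt "0 0 0" --pt "0 0 0" --yaw '[0, 0, 0, 0, 0]' --grip_force 40

```text
time_s: 16.65
position: [0.5663, -0.2354, 0.0589]
tool_rot: [[0.913, 0.408, 0.0], [0.408, -0.913, 0.0], [0.0, -0.0, -1.0]]
ft_force: [-1.9, 2.5, 5.3]
grip_width: 0.0559
gripper_force: 42.7
```

Call:
jog_arm --hand '[0.03, 0.03, 0.03, 0.03, 0.03]' --pt "0 0 0" --pt "0 0 0.01" --pt "0 0 0.01" --pt "0 0 0.01" --pt "0 0 0.01" --yaw '[0, 0, 0, 0, 0]'

```text
time_s: 17.27
position: [0.5663, -0.2357, 0.0991]
tool_rot: [[0.913, 0.408, 0.0], [0.408, -0.913, -0.0], [0.0, 0.0, -1.0]]
ft_force: [-0.3, 0.4, -4.2]
grip_width: 0.0559
gripper_force: 43.5
```

Call:
jog_arm --hand '[0.03, 0.03, 0.03, 0.03, 0.03]' --pt "0 0 0" --pt "0 0 0" --pt "0 0 0" --pt "0 0 0" --pt "0 0 0" --yaw '[0, 0, 0, 0, 0]'

```text
time_s: 17.9
position: [0.5663, -0.2356, 0.0982]
tool_rot: [[0.913, 0.408, -0.0], [0.408, -0.913, 0.0], [-0.0, -0.0, -1.0]]
ft_force: [0.1, 0.3, -3.8]
grip_width: 0.0558
gripper_force: 43.5
```

The right caddy weighs 3.8 N, so the middle one is the heaviest. I'll set the right one down and go back to the middle.

Call:
jog_arm --hand '[0.03, 0.03, 0.03, 0.03, 0.03]' --pt "0 0 -0.015" --pt "0 0 -0.015" --pt "0 0 -0.006" --pt "0 0 -0.003" --pt "0 0 0" --yaw '[0, 0, 0, 0, 0]'

```text
time_s: 18.52
position: [0.5665, -0.2357, 0.0595]
tool_rot: [[0.913, 0.408, 0.0], [0.408, -0.913, -0.0], [0.0, 0.001, -1.0]]
ft_force: [-0.5, 0.1, -3.4]
grip_width: 0.0561
gripper_force: 43.5
```

Call:
jog_arm --hand '[0.06, 0.075, 0.085, 0.085, 0.085]' --pt "0 0 0" --pt "0 0 0" --pt "0 0 0" --pt "0 0 0" --pt "0 0 0" --yaw '[0, 0, 0, 0, 0]'

```text
time_s: 19.15
position: [0.5663, -0.2356, 0.0594]
tool_rot: [[0.913, 0.408, 0.0], [0.408, -0.913, -0.0], [0.0, 0.0, -1.0]]
ft_force: [0.4, -0.6, -0.2]
grip_width: 0.0852
gripper_force: 0.0
```

Call:
jog_arm --hand '[0.085, 0.085, 0.085, 0.085, 0.085]' --pt "0 0 0.02" --pt "0 0 0.035" --pt "0 0 0.035" --pt "0 0 0.035" --pt "0 0 0.035" --yaw '[0, 0, 0, 0, 0]'

```text
time_s: 19.77
position: [0.5662, -0.2355, 0.2205]
tool_rot: [[0.913, 0.408, -0.0], [0.408, -0.913, 0.0], [-0.0, -0.0, -1.0]]
ft_force: [0.6, 0.9, 0.1]
grip_width: 0.085
gripper_force: 0.0
```

Call:
jog_arm --hand '[0.085, 0.085, 0.085, 0.085, 0.085]' --pt "-0.008 0.062 0.01" --pt "-0.008 0.062 0.01" --pt "-0.008 0.062 0" --pt "-0.007 0.062 0" --pt "0 0 0" --yaw '[-0.14, -0.14, -0.14, 0, 0]'

```text
time_s: 20.4
position: [0.5347, 0.0144, 0.2395]
tool_rot: [[1.0, 0.005, 0.0], [0.005, -1.0, 0.001], [0.0, -0.001, -1.0]]
ft_force: [-0.0, -0.1, -0.7]
grip_width: 0.085
gripper_force: 0.0
```

```bash
python3 - <<'E'
from h import *
s=env.observe();I=env.get_image("wrist")[:,:,::-1]
print(s["position"],s["ft_force"])
cv2.imwrite("pics/w4.png",I)
E
```

```text
[0.53470527 0.01441887 0.23950399] [-4.93057135e-05 -1.18088228e-01 -6.86571011e-01]
```

View pics/w4.png

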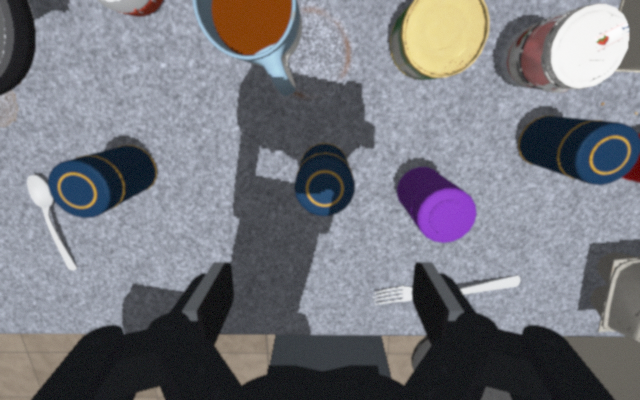

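All three caddies stand upright in place: left (77,190), middle (324,188), right (610,155). I'll pick up the middle one and raise it by 0.2 m.

Call:
jog_arm --hand '[0.085, 0.085, 0.085, 0.085, 0.085]' --pt "0 0 -0.03" --pt "0 0 -0.03" --pt "0 0 -0.03" --pt "0 0 -0.03" --pt "0 0 -0.02" --yaw '[0, 0, 0, 0, 0]'

```text
time_s: 21.08
position: [0.5355, 0.0092, 0.0976]
tool_rot: [[1.0, -0.002, -0.001], [-0.002, -1.0, -0.0], [-0.001, 0.0, -1.0]]
ft_force: [-0.8, -0.3, 0.7]
grip_width: 0.0846
gripper_force: 0.0
```

Call:
jog_arm --hand '[0.085, 0.085, 0.085, 0.085, 0.085]' --pt "0 0 -0.015" --pt "0 0 -0.015" --pt "0 0 -0.012" --pt "0 0 0" --pt "0 0 0" --yaw '[0, 0, 0, 0, 0]'

```text
time_s: 21.7
position: [0.5358, 0.0108, 0.0575]
tool_rot: [[1.0, -0.0, 0.001], [-0.0, -1.0, -0.0], [0.001, 0.0, -1.0]]
ft_force: [-0.5, -0.1, 0.1]
grip_width: 0.0848
gripper_force: 0.0
```

Call:
jog_arm --hand '[0.07, 0.06, 0.04, 0.03, 0.03]' --pt "0 0 0" --pt "0 0 0" --pt "0 0 0" --pt "0 0 0" --pt "0 0 0" --yaw '[0, 0, 0, 0, 0]' --grip_force 50

```text
time_s: 22.32
position: [0.5358, 0.0111, 0.0577]
tool_rot: [[1.0, -0.0, 0.001], [-0.0, -1.0, 0.0], [0.001, -0.0, -1.0]]
ft_force: [-0.0, 4.0, 4.6]
grip_width: 0.0544
gripper_force: 52.5
```

Call:
jog_arm --hand '[0.03, 0.03, 0.03, 0.03, 0.03]' --pt "0 0 0" --pt "0 0 0.01" --pt "0 0 0.02" --pt "0 0 0.025" --pt "0 0 0.025" --yaw '[0, 0, 0, 0, 0]'

```text
time_s: 22.95
position: [0.5349, 0.0108, 0.1376]
tool_rot: [[1.0, -0.0, -0.002], [-0.0, -1.0, 0.0], [-0.002, -0.0, -1.0]]
ft_force: [-0.7, -0.4, -7.1]
grip_width: 0.0543
gripper_force: 54.7
```

Call:
jog_arm --hand '[0.03, 0.03, 0.03, 0.03, 0.03]' --pt "0 0 0.025" --pt "0 0 0.025" --pt "0 0 0.025" --pt "0 0 0.025" --pt "0 0 0.02" --yaw '[0, 0, 0, 0, 0]'

```text
time_s: 23.58
position: [0.535, 0.0108, 0.2577]
tool_rot: [[1.0, -0.0, -0.001], [-0.0, -1.0, 0.0], [-0.001, -0.0, -1.0]]
ft_force: [0.2, -0.6, -7.2]
grip_width: 0.0539
gripper_force: 54.8
```

Call:
jog_arm --hand '[0.03, 0.03, 0.03, 0.03, 0.03]' --pt "0 0 0" --pt "0 0 0" --pt "0 0 0" --pt "0 0 0" --pt "0 0 0" --yaw '[0, 0, 0, 0, 0]'

```text
time_s: 24.2
position: [0.5355, 0.0108, 0.2568]
tool_rot: [[1.0, -0.0, -0.001], [-0.0, -1.0, 0.0], [-0.001, -0.0, -1.0]]
ft_force: [-0.9, -0.1, -7.3]
grip_width: 0.0542
gripper_force: 54.8
```

```bash
python3 - <<'E'
from h import *
cv2.imwrite("pics/s2.png",env.get_image("side")[:,:,::-1])
E
```

```text
(no output)
```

View pics/s2.png

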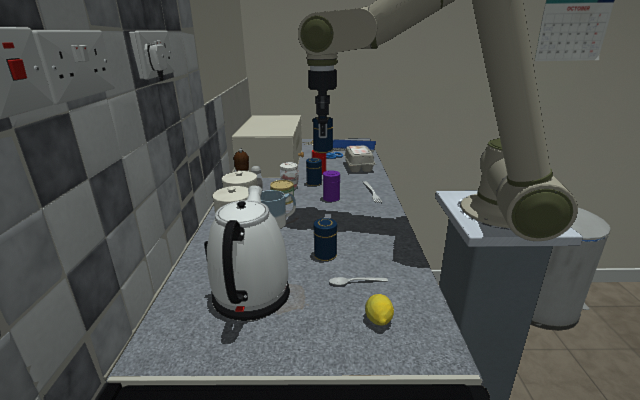

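The middle caddy is held upright at about (322,133), clear of everything. The other two stand at (325,240) and (314,172), and the bystanders are undisturbed.

```bash
python3 -c "
from rig import env
print(env.close_job())"
```

```text
the job is handed in; nothing more can be done
None
```

I hefted all three caddies from left to right (about 1.5 N, 6.9 N and 3.8 N); the middle one is heaviest and is now held upright and still about 20 cm above its spot, with the other two standing where they were and the job handed in (no verdict came back).

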